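# Put the flat battery pack on charge and set the charger's dial

## Task

Take the battery pack with the red band out of the storage rack and lay it in the charger's bay, terminals first and pushed fully home against the contacts. Then turn the charger's dial until its pointer is at the red mark on the scale, and let go. Leave the pack with the green band in the rack and do not knock the other things about.

Things in the scene. Friction and masses are not known exactly. Their poses are not given: they have to be found in the camera images.
- red_pack: battery pack with a red band: grey block 130 (x) x 56 (y) x 60 mm, 0.25 to 0.5 kg, centre of mass near its middle. Origin: centre of its underside. The black end with copper terminals is its -x end; the band is nearer +x. The flat long sides can be gripped anywhere from above. It starts in either bay of the rack, terminals sticking out towards the robot.
- red_pack_terminals (a point): bottom middle of the red pack's terminal end (65 mm along -x from the pack's origin)
- green_pack: the same pack with a green band, full; it lies in the other bay of the rack and stays there
- pack_rack: fixed dark steel rack, 150 (x) x 205 (y) x 68 mm; origin: centre of underside. Two bays along x, axes at y = +63 and -63 mm, floor 6 mm thick, open above and towards the robot (-x). Side walls 66 mm apart, from x = -8 to +70 mm, as high as the packs, hide a pack's rear half: only its terminal half can be gripped. Lift it straight up.
- charger: fixed charger, 150 (x) x 205 (y) mm, base 8 mm thick; origin: centre of underside. Bay along x, axis y = +55 mm, open above and towards the robot (-x), 62 mm wide between walls 66 mm high from x = -13 (flared from -26) to the contact wall at +62 mm: a pack in it can be gripped only by its rear (band) half. Console at y = -12 to -105 mm, top z = 50 mm; dial axis x = 0, y = -60 mm.
- bay_stop (a point): foot of the contact wall, on the bay's axis, on the bay's floor; x points into the wall as the charger's x does. The pack is home when its terminal end (point red_pack_terminals) meets this point, the pack flat on the floor.
- dial (a joint): charger's dial in rad, 0 to 4.71 between stops, growing clockwise from above; at 0 the pointer stands 135 degrees anticlockwise from the charger's +x. Black skirt of radius 27 mm with a bar grip across it, 52 long, 16 wide, 28 high, top at z = 85.5 mm; a white line on the bar ends in the pointer. Light friction (0.06 N m); stays where left.
- dial_grip (a point): point on the dial's axis in the middle of the bar grip's height, 73.5 mm above the bench
- dial_pointer (a point): tip of the white pointer, 32 mm from the dial's axis along the bar
- mark_tip (a point): tip of the red triangle on the scale, on the same 32 mm circle round the dial's axis: the pointer must come to it. The mark is fixed and lies 1.2 to 3.6 rad clockwise from where the pointer starts.
- glue_bottle: white glue bottle with a red cap, 57 mm across, 170 mm high, origin under its middle; bystander
- tape_measure: tape measure standing on edge, 58 x 77 x 62 mm, origin under its middle; bystander
- small_bin: small blue open parts bin, 93 x 71 x 51 mm, origin under its middle; bystander
- screw_dish: round steel dish of screws, 86 mm across, 26 mm high, origin under its middle; bystander
- mug: green mug, 86 x 125 x 96 mm over its handle, origin under its middle; bystander at the right

How it is judged:
By the outcome, as a careful person would: the job done as asked, in the order asked, and still so for the second after the job is handed in, with the robot touching nothing.
It also fails if it takes over 69 s, if anything falls off the work surface, if the arm or the gripper's body presses on something with over 40 N, if the wrist force passes 120 N, or if a joint passes its speed limit or range.

## Robot

A 6-joint arm with a two-finger parallel gripper is mounted at the origin on a cart in front of the work surface, level with it; the furniture and walls round the work are solid. World frame = base frame: x ahead of the robot, y to its left, z up, the work surface at z = 0. Lengths are in m, angles in degrees, forces in N, time in s.
With the tool pointing down it reaches from about 0.4 to 0.825 m from the base axis. Payload 7 kg.
Tool frame: the origin (TCP) lies on the centre line of the jaws, within the pads' length; the fingertips stand 14 mm ahead of it and the grasp point (between the pads) lies 5 mm behind it; z points along the fingers, x is the direction in which the jaws open and shut, and the axes are right-handed (so a half turn about z gives the same grasp; the last joint's range is limited). The gripper opens to 88 mm and grips with 3 to 60 N. Pads are 19 mm wide; open, the fingers measure 130 mm over their backs; the gripper's body (78 mm by 193 mm) begins 47 mm behind the grasp point.
Start: joints at [-46.805, 20.546, 0.682, 0, -70.136, -16.507], TCP at [0.303, -0.603, 0.241] pointing down, gripper open.
Joint ranges: [-176.03, 176.03], [-82.01, 121.73], [-58.28, 71.71], [-173.87, 95.51], [-174.79, -0.11], [-173.66, 173.66]. Speed limits (degrees/s): [136.94, 136.94, 172.46, 180, 180, 180].

## Interface

Orientations are given as [roll, pitch, yaw] about the fixed x, y, z axes, in that order (R = Rz(yaw) Ry(pitch) Rx(roll)).
In Python, from plant import * gives the robot as it stands.
- The arm moves only by the shell command python3 -m handwheel 'ROWS' [OPENING]. ROWS is JSON, a list of rows, each a list of 2 entries, a list of its own where there are three numbers: the shift along the tool's x, y, z each as a share of 0.2 m, from -1 to 1, then the turn, a rotation vector about the tool's x, y, z each as a share of 360 degrees, from -1 to 1. In form: [[[tx, ty, tz], [ax, ay, az]], ...]. A call has 1 to 5 rows; each row is the pose to reach, as a shift and turn from the pose commanded when the call began, along the tool's axes at that moment, turning the shorter way round; what a row does not reach only later rows make up. A row lasts 1/12 s, in which the tool goes at most 41.7 mm and 7.16 degrees, less where a joint would pass 70% of its speed; a pose out of reach is approached as far as the arm can. A call with a number of a shift or a turn outside -1 to 1 is refused whole. A call with a gripper value outside its range is refused whole. OPENING is the closure, from -1 (fully open) to 1 (shut), set as the call begins (- or left out, the last holds). The fingers move at their own pace and stop on an object; the grip force is fixed at half the most. Time passes only in rows, so rows that repeat a pose let the fingers close. It gives the time, the measured TCP pose, the force and the opening at its end, in the units of the state.
- get_obs(): the state, without advancing time (a new reading comes with each control period).
- snapshot(name): name is "side" or "top" or "wrist"; returns a dict with "color" (384x512x3 uint8, red, green, blue), "z_map" (384x512 float32, m along the optical axis (not along the pixel's ray), 0 where there is no reading), "intrinsics" (3x3 intrinsics, pixels), "distortion" ([k1, k2, p1, p2, k3] as OpenCV has them; the pictures are not rectified), "rvec" (rotation vector, rad) and "tvec" (3), from world to camera coordinates, as OpenCV has them. Camera axes: x right, y down, z forward; pixel columns grow to the right and rows downward; lengths in m; the calibration is good to about 2 mm. A picture is of the moment at which its call begins.
- close_job(): hands the job in, once; it reports no verdict.
The state is a dict: "clock": time; "joint_pos": joint angles; "qvel": joint speeds; "tau": joint torques, N m; "tool_pos": TCP position; "orientation": TCP orientation; "force": force on the tool from outside, world axes, zero at the start; "moment": the same for the moment, N m; "opening": finger opening in m.
Only numpy, scipy, OpenCV 4.12 (cv2) and the standard library are available. Lean on these libraries where they do the work, as an engineer would, in place of code of your own. Each camera call takes 0.05 s, during which the arm holds its last target. There are 200 camera calls.

## Working session

There is one attempt and no reset: what is moved stays moved. The work goes in short steps, Python scripts to look and compute and a shell command to move; the robot and the scene stay as the last step left them, time stands still between calls to the robot, and variables do not carry over. Pictures are saved under pics/ and viewed, about 8 in all and at most 12, crops included, and the job is handed in when it is done.

```bash
ls; mkdir -p pics; cat > h.py <<'E'
import numpy as np, cv2
from plant import *
def snap(n):
    s=snapshot(n); np.savez(f'pics/{n}.npz',**s); return s
def load(n): return dict(np.load(f'pics/{n}.npz'))
def cloud(s):
    h,w=s['z_map'].shape; v,u=np.mgrid[:h,:w]
    p=cv2.undistortPoints(np.stack([u,v],-1).reshape(-1,1,2).astype(float),s['intrinsics'],s['distortion']).reshape(h,w,2)
    c=np.dstack([p,np.ones((h,w))])*s['z_map'][...,None]
    R=cv2.Rodrigues(s['rvec'])[0]; return (c-s['tvec'].ravel())@R
def ray(s,uv,z):
    p=cv2.undistortPoints(np.array(uv,float).reshape(-1,1,2),s['intrinsics'],s['distortion']).reshape(-1,2)
    R=cv2.Rodrigues(s['rvec'])[0]; o=-R.T@s['tvec'].ravel(); d=np.c_[p,np.ones(len(p))]@R
    return o+d*((z-o[2])/d[:,2])[:,None]
def save(s,f): cv2.imwrite('pics/'+f,s['color'][...,::-1])
E
python3 - <<'E'
from h import *
print(get_obs())
for n in('top','side'):
    s=snap(n); save(s,n+'1.png')
a=load('top')['color'];b=load('side')['color']
R=cv2.Rodrigues(load('top')['rvec'])[0]; print(-R.T@load('top')['tvec'].ravel(),R)
E
```

```text
pics
{'clock': 0.0, 'joint_pos': array([-4.68060355e+01,  2.05908638e+01,  6.32832761e-01, -2.02842850e-02,
       -7.01318355e+01, -1.65055634e+01]), 'qvel': array([-0.03488099,  0.04311369, -0.03761346,  0.05586033, -0.00914423,
       -0.05959309]), 'tau': array([-1.86363519e-03, -5.82711160e+01,  2.93043995e+01,  6.99663609e+00,
        7.02067206e-03, -1.62235733e-04]), 'tool_pos': array([ 0.30293373, -0.60269934,  0.23962141]), 'orientation': array([-1.79992748e+02, -9.15812714e-02,  1.16681487e+02]), 'force': array([-0.41055496,  0.08197814, -0.07771374]), 'moment': array([ 0.00814245, -0.01589841,  0.03267545]), 'opening': 0.08738225909011818}
[ 0.29979423 -0.09286871  1.51984412] [[-0.01652725 -0.99964663  0.0208198 ]
 [-0.99295574  0.01396611 -0.11765985]
 [ 0.1173275  -0.02261773 -0.99283568]]
```

View pics/top1.png

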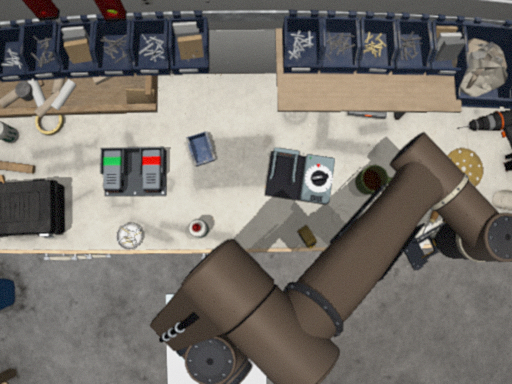

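View pics/side1.png

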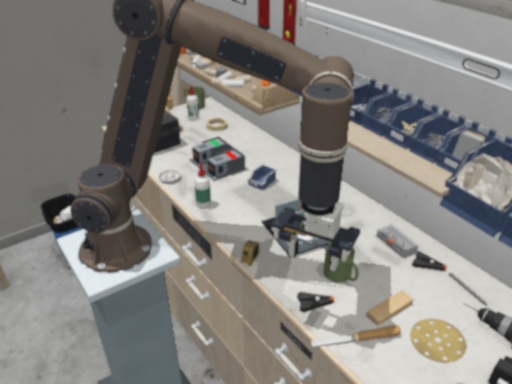

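The top view shows the rack at (133,172), with the green band at (112,160) and the red band at (151,160). The charger is at (300,175), with its bay on the left and the dial at (318,178). The bottle is at (197,228), the dish at (130,235), the small bin at (202,148), the tape measure at (306,236) and the mug at (372,180). In the side view the arm hides the charger.

```bash
python3 - <<'E'
from h import *
s=load('top'); C=cloud(s); rgb=s['color'].astype(int); hsv=cv2.cvtColor(s['color'],cv2.COLOR_RGB2HSV)
print('table z',np.median(C[210:220,150:170,2]))
def comp(m,box,z=None):
    u0,u1,v0,v1=box; k=np.zeros(m.shape,bool);k[v0:v1,u0:u1]=1; return m&k
red=(rgb[...,0]>150)&(rgb[...,1]<80); grn=(rgb[...,1]>130)&(rgb[...,0]<90)
for n,m,b in(('red',red,(135,170,145,200)),('grn',grn,(98,130,145,200)),('cap',red,(185,215,215,240)),('mark',red,(300,335,150,200))):
    m=comp(m,b); v,u=np.nonzero(m); print(n,len(u),u.mean(),v.mean(),np.median(C[m],0))
# pack tops
for n,b in(('redpack',(135,172,140,200)),('grnpack',(95,134,140,200)),('charger>58mm',(260,340,145,210)),('rack',(95,172,140,200))):
    z=C[...,2]; m=comp((z>.055)&(z<.08) if n!='rack' else (z>.02)&(z<.09),b); P=C[m][:,:2].astype(np.float32)
    r=cv2.minAreaRect(P); print(n,len(P),np.median(z[m]),r, P.min(0),P.max(0))
z=C[...,2]
m=comp((z>.02),(260,337,145,210)); print('charger all',cv2.minAreaRect(C[m][:,:2].astype(np.float32)))
m=comp((z>.077)&(z<.1),(295,340,155,205)); print('bar',m.sum(),cv2.minAreaRect(C[m][:,:2].astype(np.float32)))
big=[cv2.resize(s['color'][y:y+80,x:x+100,::-1],None,fx=4,fy=4,interpolation=cv2.INTER_CUBIC) for x,y in((90,135),(255,135))]
cv2.imwrite('pics/crop1.png',np.hstack(big))
E
```

```text
table z -0.0002738261229487134
red 128 151.0703125 160.09375 [0.57198189 0.1932844  0.06522203]
grn 134 111.76119402985074 160.47761194029852 [0.57320634 0.31912659 0.0662233 ]
cap 0 nan nan [nan nan nan]
mark 2 318.0 164.5 [ 0.55287015 -0.33458787  0.05071695]
redpack 875 0.06483950835070625 ((0.5458381175994873, 0.20242410898208618), (0.090598925948143, 0.13824889063835144), 89.1932144165039) [0.47656542 0.15617308] [0.6155935  0.24674577]
grnpack 889 0.06510859314163114 ((0.5458061099052429, 0.30641618371009827), (0.10424119979143143, 0.1418558657169342), 88.17630767822266) [0.4755994  0.25207606] [0.61645424 0.35834184]
charger>58mm 351 0.06277798330754311 ((0.5245559811592102, -0.2749764621257782), (0.20465688407421112, 0.12881684303283691), 69.84117889404297) [ 0.44181758 -0.37553483] [ 0.6055672  -0.17972858]
rack 2167 0.06391520437199708 ((0.5446752905845642, 0.2572352886199951), (0.20238101482391357, 0.14206184446811676), 89.360107421875) [0.47410676 0.1552782 ] [0.61645424 0.35834184]
charger all ((0.43282169103622437, -0.25155213475227356), (0.21610066294670105, 0.35328084230422974), 71.42774963378906)
bar 86 ((0.5081560015678406, -0.33297592401504517), (0.01569048874080181, 0.05252683907747269), 9.240495681762695)<stdin>:8: RuntimeWarning: Mean of empty slice.
  ret = ret.dtype.type(ret / rcount)
  return _methods._mean(a, axis=axis, dtype=dtype,
  ret = um.true_divide(
```

View pics/crop1.png

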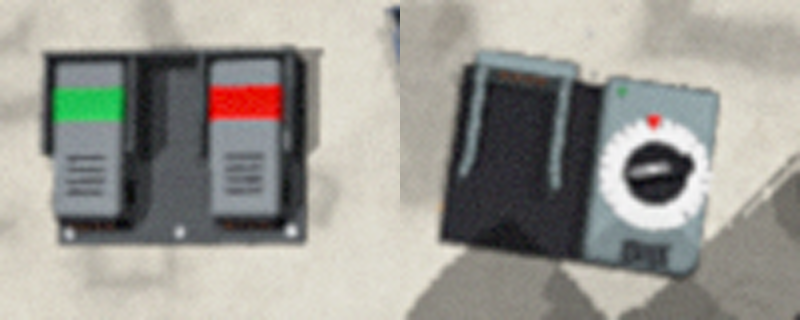

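The crop shows the red pack in the right bay with its terminals towards the robot. The charger is turned about -9°. The dial's bar lies roughly across it, and the red mark is straight ahead of the dial. I'll move over the rack first for a wrist look.

```bash
M="python3 -m handwheel"
R='[[[0.775,0.665,-0.05],[0,0,0]],[[0.775,0.665,-0.05],[0,0,0]],[[0.775,0.665,-0.05],[0,0,0]],[[0.775,0.665,-0.05],[0,0,0]],[[0.775,0.665,-0.05],[0,0,0]]]'
python3 -m handwheel '[[[0.775,0.665,-0.05],[0,0,0]],[[0.775,0.665,-0.05],[0,0,0]],[[0.775,0.665,-0.05],[0,0,0]],[[0.775,0.665,-0.05],[0,0,0]],[[0.775,0.665,-0.05],[0,0,0]]]' -1
python3 -m handwheel '[[[0.775,0.665,-0.05],[0,0,0]],[[0.775,0.665,-0.05],[0,0,0]],[[0.775,0.665,-0.05],[0,0,0]],[[0.775,0.665,-0.05],[0,0,0]],[[0.775,0.665,-0.05],[0,0,0]]]'
```

```text
clock: 0.52
tool_pos: [0.3521, -0.4028, 0.2502]
orientation: [-180.0, -0.0, 116.7]
force: [1.4, -0.0, 1.0]
opening: 0.0877
clock: 0.93
tool_pos: [0.4013, -0.2045, 0.2607]
orientation: [180.0, -0.0, 116.7]
force: [1.0, 0.4, -0.3]
opening: 0.0876
```

```bash
python3 -m handwheel '[[[0.775,0.665,-0.05],[0,0,0]],[[0.775,0.665,-0.05],[0,0,0]],[[0.775,0.665,-0.05],[0,0,0]],[[0.775,0.665,-0.05],[0,0,0]],[[0.775,0.665,-0.05],[0,0,0]]]'
python3 -m handwheel '[[[0.775,0.665,-0.05],[0,0,0.0742]],[[0.775,0.665,-0.05],[0,0,0.0742]],[[0.775,0.665,-0.05],[0,0,0.0742]],[[0.775,0.665,-0.05],[0,0,0.0742]],[[0.775,0.665,-0.05],[0,0,0.0742]]]'
python3 - <<'E'
from h import *
for n in('wrist','side','top'): s=snap(n)
save(load('wrist'),'w1.png'); print(get_obs()['joint_pos'])
a=load('side')['color'][130:330,130:400];b=load('top')['color'][140:210,255:345]
cv2.imwrite('pics/crop2.png',np.hstack([cv2.resize(load('wrist')['color'],(400,300)),cv2.resize(b,(385,300),interpolation=2)])[...,::-1])
E
```

```text
clock: 1.35
tool_pos: [0.4506, -0.0061, 0.2708]
orientation: [180.0, -0.0, 116.7]
force: [0.5, -1.8, -0.0]
opening: 0.0876
clock: 1.77
tool_pos: [0.4989, 0.1882, 0.2804]
orientation: [-180.0, -0.0, 89.6]
force: [2.1, -0.3, -0.4]
opening: 0.0878
[ 4.17592187e+01  5.85524333e+00 -1.35226509e+01 -1.18919392e-02
 -7.07193167e+01 -1.31594841e+02]
```

View pics/crop2.png

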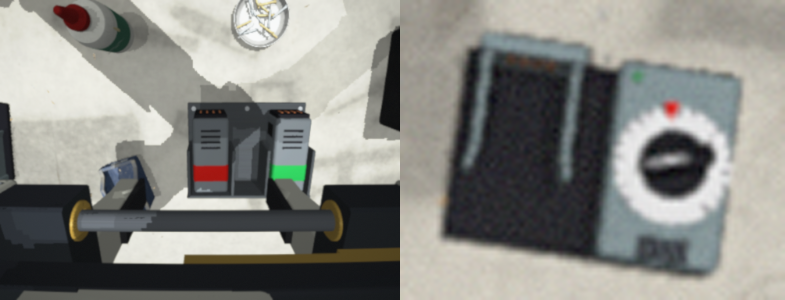

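The left picture (wrist) shows the red pack at about (210,150) with its terminals at the top. The bin is beside it at (125,175), and the bottle and dish are clear. The right picture shows the dial bar lying left-right.

```bash
python3 - <<'E'
from h import *
def hs(s): return cv2.cvtColor(s['color'],cv2.COLOR_RGB2HSV).astype(int)
w=load('wrist'); C=cloud(w); h=hs(w); R=cv2.Rodrigues(w['rvec'])[0]; print('cam',-R.T@w['tvec'].ravel())
red=((h[...,0]<8)|(h[...,0]>172))&(h[...,1]>150)&(h[...,2]>70)&(C[...,2]<.09)&(C[...,0]>.5)
v,u=np.nonzero(red); print('band z',np.median(C[red][:,2])); P=ray(w,np.c_[u,v],.066)[:,:2].astype(np.float32)
print('band rect',cv2.minAreaRect(P),P.min(0),P.max(0))
z=C[...,2]; m=(z>.058)&(z<.075)&(C[...,1]>.16)&(C[...,1]<.225)&(C[...,0]<.535)&(C[...,0]>.4)
P=C[m][:,:2].astype(np.float32);print('front half rect',len(P),cv2.minAreaRect(P),P.min(0),P.max(0))
# charger from top
t=load('top'); C=cloud(t); h=hs(t); z=C[...,2]; reg=(C[...,0]>.4)&(C[...,0]<.65)&(C[...,1]<-.15)&(C[...,1]>-.45)
red=((h[...,0]<10)|(h[...,0]>170))&(h[...,1]>110)&(h[...,2]>100)&reg; v,u=np.nonzero(red)
print('mark',len(u),u.mean(),v.mean(),ray(t,[[u.mean(),v.mean()]],.051))
m=reg&(z>.077)&(z<.1); P=C[m][:,:2].astype(np.float32); print('bar',cv2.minAreaRect(P))
m=reg&(z>.04)&(z<.09)&(C[...,1]<-.27); P=C[m][:,:2].astype(np.float32); print('console',cv2.minAreaRect(P))
m=reg&(z>.06)&(z<.078)&(C[...,1]>-.285); P=C[m][:,:2].astype(np.float32); print('walls',len(P),cv2.minAreaRect(P))
m=reg&(z>.004)&(z<.1); print('all',cv2.minAreaRect(C[m][:,:2].astype(np.float32)))
E
```

```text
cam [0.41755404 0.18835725 0.42496489]
band z 0.0671429377809202
band rect ((0.5702200531959534, 0.1947721689939499), (0.05653880909085274, 0.02713218703866005), 89.5105972290039) [0.5568712  0.16645847] [0.5840085 0.2230302]
front half rect 2239 ((0.5056129693984985, 0.19134658575057983), (0.05842990428209305, 0.06254957616329193), 0.2863352596759796) [0.47645837 0.1602182 ] [0.5349838  0.22274452]
mark 7 318.0 164.71428571428572 [[ 0.55213167 -0.33451679  0.051     ]]
bar ((0.5083358287811279, -0.3328046202659607), (0.01568359136581421, 0.05278635770082474), 7.595915794372559)
console ((0.510599672794342, -0.3182438313961029), (0.12062136083841324, 0.15123729407787323), 81.20746612548828)
walls 189 ((0.552966296672821, -0.2253502458333969), (0.07569973915815353, 0.09854613989591599), 80.87001037597656)
all ((0.5246370434761047, -0.30050939321517944), (0.24759268760681152, 0.2981472611427307), 0.5497085452079773)
```

```bash
python3 -m handwheel '[[[0.02,0.025,0.3],[0,0,0]],[[0.02,0.025,0.6],[0,0,0]],[[0.02,0.025,0.8],[0,0,0]],[[0.02,0.025,0.9],[0,0,0]],[[0.02,0.025,0.9],[0,0,0]]]'
python3 -m handwheel '[[[0,0,0],[0,0,0]],[[0,0,0],[0,0,0]]]'
```

```text
clock: 2.33
tool_pos: [0.5007, 0.1872, 0.0948]
orientation: [-179.6, 0.2, 89.9]
force: [-1.0, -0.7, 0.2]
opening: 0.0878
clock: 2.5
tool_pos: [0.504, 0.1893, 0.1002]
orientation: [-179.9, 0.1, 90.0]
force: [0.7, 0.3, 1.0]
opening: 0.0879
```

```bash
python3 -m handwheel '[[[0.026,0.005,0.1],[0,0,0]],[[0.026,0.005,0.2],[0,0,0]],[[0.026,0.005,0.3],[0,0,0]],[[0.026,0.005,0.3],[0,0,0]],[[0.026,0.005,0.3],[0,0,0]]]'
python3 -m handwheel '[[[0,0,0],[0,0,0]],[[0,0,0],[0,0,0]],[[0,0,0],[0,0,0]],[[0,0,0],[0,0,0]],[[0,0,0],[0,0,0]]]' 1
python3 -m handwheel '[[[0,0,0],[0,0,0]],[[0,0,0],[0,0,0]],[[0,0,0],[0,0,0]]]'
```

```text
clock: 2.92
tool_pos: [0.5058, 0.1956, 0.0417]
orientation: [180.0, -0.0, 90.0]
force: [0.7, -0.0, -0.1]
opening: 0.0877
clock: 3.33
tool_pos: [0.5054, 0.1956, 0.0411]
orientation: [180.0, -0.0, 90.0]
force: [0.1, 0.2, -0.3]
opening: 0.0598
clock: 3.58
tool_pos: [0.5053, 0.1955, 0.0409]
orientation: [180.0, -0.0, 90.0]
force: [-1.8, 0.1, 6.3]
opening: 0.0559
```

```bash
python3 -m handwheel '[[[0,0,-0.03],[0,0,0]],[[0,0,-0.08],[0,0,0]],[[0,0,-0.15],[0,0,0]],[[0,0,-0.22],[0,0,0]],[[0,0,-0.3],[0,0,0]]]'
python3 -m handwheel '[[[0,0,-0.1],[0,0,0]],[[0,0,-0.2],[0,0,0]],[[0,0,-0.3],[0,0,0]],[[0,0,-0.4],[0,0,0]],[[0,0,-0.4],[0,0,0]]]'
python3 - <<'E'
from h import *
s=snap('side'); snap('wrist'); a=s['color'][110:230,130:330]
cv2.imwrite('pics/crop3.png',np.hstack([cv2.resize(a,(500,300)),cv2.resize(load('wrist')['color'],(300,300))])[...,::-1]); print(get_obs())
E
```

```text
clock: 4.0
tool_pos: [0.5045, 0.195, 0.1009]
orientation: [-179.9, 0.0, 90.0]
force: [0.1, -0.6, -4.3]
opening: 0.0558
clock: 4.42
tool_pos: [0.5067, 0.1964, 0.185]
orientation: [179.7, -0.2, 90.0]
force: [1.7, 0.4, -3.7]
opening: 0.0561
{'clock': 4.5167, 'joint_pos': array([ 4.18908371e+01,  1.07525916e+01, -2.11083678e+01, -3.17300883e-02,
       -5.80571915e+01, -1.31913464e+02]), 'qvel': array([ 0.04455628,  1.65179066, -1.84432013, -0.6139763 ,  0.56056857,
        0.03877563]), 'tau': array([ 2.74091936e-02, -4.54524064e+01,  2.93305492e+01,  7.30625600e+00,
       -7.19537912e-02,  2.27800811e-03]), 'tool_pos': array([0.50496663, 0.19551392, 0.18099051]), 'orientation': array([ 1.79957097e+02, -7.47276605e-02,  8.99606325e+01]), 'force': array([-0.26430401, -1.08203493, -4.41803213]), 'moment': array([-0.02934835,  0.12249871,  0.01982262]), 'opening': 0.056095910279829034}
```

View pics/crop3.png

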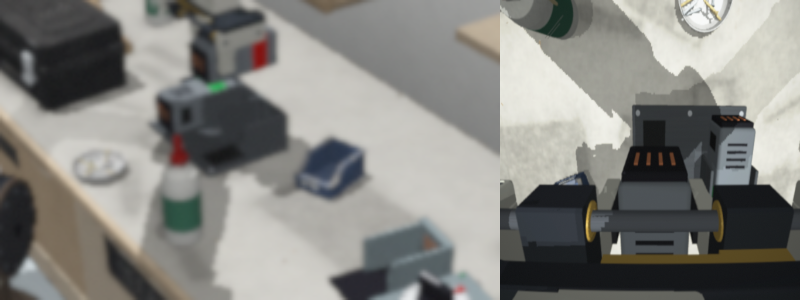

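The pack is held about level and clear of the rack, and the green pack has stayed put. Next I carry it to the free bench, turn it round, and set it down to regrip it.

```bash
python3 -m handwheel '[[[-0.1,0.01,-0.1],[0,0,0]],[[-0.25,0.04,-0.25],[0,0,0]],[[-0.4,0.04,-0.35],[0,0,0]],[[-0.55,0.04,-0.35],[0,0,0]],[[-0.72,0.04,-0.35],[0,0,0]]]'
python3 -m handwheel '[[[-0.17,0.01,0],[0,0,0]],[[-0.34,0.03,0],[0,0,0]],[[-0.5,0.04,0],[0,0,0]],[[-0.63,0.04,0],[0,0,0]],[[-0.71,0.04,0],[0,0,0]]]'
for i in 1 2 3 4 5; do python3 -m handwheel '[[[0,0,0],[0,0,-0.019]],[[0,0,0],[0,0,-0.038]],[[0,0,0],[0,0,-0.057]],[[0,0,0],[0,0,-0.076]],[[0,0,0],[0,0,-0.095]]]' | grep -v clock; done
```

```text
clock: 4.93
tool_pos: [0.5128, 0.0506, 0.2504]
orientation: [180.0, -0.0, 90.0]
force: [0.6, -0.9, -4.1]
opening: 0.0561
clock: 5.35
tool_pos: [0.5196, -0.093, 0.2485]
orientation: [-179.8, 0.0, 89.9]
force: [1.4, -0.3, -3.2]
opening: 0.0556
tool_pos: [0.5199, -0.0907, 0.2485]
orientation: [-179.8, -0.1, 124.5]
force: [-1.0, 0.8, -4.0]
opening: 0.0561
tool_pos: [0.52, -0.0906, 0.2485]
orientation: [-179.9, -0.2, 158.7]
force: [-0.2, 0.4, -3.2]
opening: 0.0557
tool_pos: [0.52, -0.0906, 0.2486]
orientation: [180.0, -0.2, -167.1]
force: [0.2, 0.3, -3.9]
opening: 0.056
tool_pos: [0.5201, -0.0905, 0.2486]
orientation: [179.9, -0.1, -132.9]
force: [-0.4, -0.3, -3.9]
opening: 0.0561
tool_pos: [0.5201, -0.0905, 0.2486]
orientation: [179.8, -0.0, -98.7]
force: [-0.2, 0.6, -3.3]
opening: 0.056
```

```bash
python3 - <<'E'
from h import *
s=snap('wrist'); t=snap('top')
cv2.imwrite('pics/crop4.png',np.hstack([cv2.resize(s['color'],(512,384)),cv2.resize(t['color'][130:214,250:345],(288,384)[::1],interpolation=2)])[...,::-1])
E
python3 -m handwheel '[[[0,0,0.15],[0,0,0]],[[0,0,0.35],[0,0,0]],[[0,0,0.55],[0,0,0]],[[0,0,0.75],[0,0,0]],[[0,0,0.9],[0,0,0]]]'
python3 -m handwheel '[[[0,0,0.04],[0,0,0]],[[0,0,0.08],[0,0,0]],[[0,0,0.11],[0,0,0]],[[0,0,0.14],[0,0,0]],[[0,0,0.15],[0,0,0]]]'
python3 -m handwheel '[[[0,0,0],[0,0,0]],[[0,0,0],[0,0,0]],[[0,0,0],[0,0,0]]]'
```

```text
clock: 7.95
tool_pos: [0.5189, -0.0908, 0.0669]
orientation: [179.8, -0.0, -99.3]
force: [0.4, 0.2, -4.7]
opening: 0.0559
clock: 8.37
tool_pos: [0.5218, -0.0904, 0.041]
orientation: [-179.9, 0.0, -99.1]
force: [-0.8, -0.7, -3.1]
opening: 0.0562
clock: 8.62
tool_pos: [0.5216, -0.0905, 0.0413]
orientation: [-179.9, 0.0, -99.0]
force: [0.2, 0.8, -3.8]
opening: 0.0559
```

View pics/crop4.png

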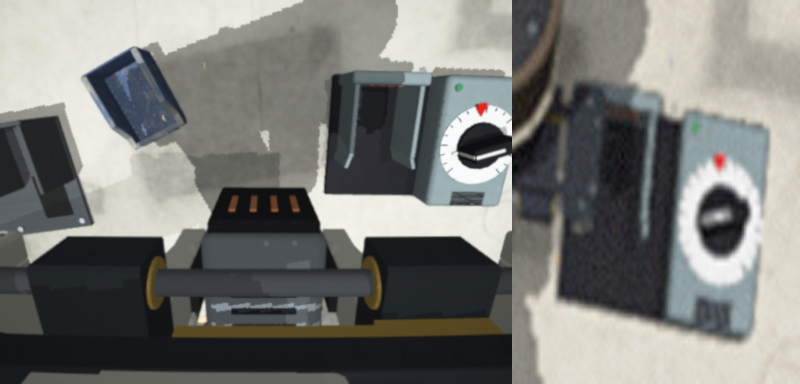

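The wrist view shows the charger bay with walls at x≈350 and x≈415 and the contact wall at the top. It also shows the mark at (482,109) and the white pointer at the left of the dial, near (460,153). I'll lower the last few mm, release, and measure from this picture.

```bash
python3 -m handwheel '[[[0,0,0.01],[0,0,0]],[[0,0,0.02],[0,0,0]],[[0,0,0.03],[0,0,0]],[[0,0,0.035],[0,0,0]],[[0,0,0.035],[0,0,0]]]'
python3 -m handwheel '[[[0,0,0],[0,0,0]],[[0,0,0],[0,0,0]],[[0,0,0],[0,0,0]]]'
python3 - <<'E'
from h import *
w=load('wrist'); C=cloud(w); h=cv2.cvtColor(w['color'],cv2.COLOR_RGB2HSV).astype(int); z=C[...,2]
reg=(C[...,0]>.4)&(C[...,0]<.65)&(C[...,1]<-.16)&(C[...,1]>-.43)
mk=((h[...,0]<8)|(h[...,0]>172))&(h[...,1]>150)&(h[...,2]>100)&reg&(C[...,0]>.52); v,u=np.nonzero(mk)
P=ray(w,np.c_[u,v],.051)[:,:2]; print('mark',len(u),P.mean(0),'min x pt',P[P[:,0].argmin()],np.median(z[mk]))
m=reg&(z>.08)&(z<.092); P=C[m][:,:2].astype(np.float32); print('bar',len(P),np.median(z[m]),cv2.minAreaRect(P))
wh=(h[...,1]<40)&(h[...,2]>185)&m; v,u=np.nonzero(wh); print('white on bar',len(u)); 
if len(u): P=ray(w,np.c_[u,v],.0855)[:,:2]; print(P.mean(0),P.min(0),P.max(0),np.linalg.svd(P-P.mean(0))[2][0])
wallz=reg&(z>.066)&(z<.08)&(C[...,1]>-.29); P=C[wallz][:,:2].astype(np.float32); print('walls',len(P),np.median(z[wallz]),cv2.minAreaRect(P))
# wall tops rotated by 9deg: histogram of charger-y
a=np.radians(-9); e=np.array([[np.cos(a),np.sin(a)],[-np.sin(a),np.cos(a)]]); Q=P@e.T
f=Q[Q[:,0]<np.percentile(Q[:,0],60)]; print('charger-frame walls x',np.percentile(Q[:,0],[1,99]),'y hist',*np.histogram(Q[:,1],bins=24))
cv2.imwrite('pics/dial.png',cv2.resize(w['color'][60:220,320:512,::-1],None,fx=4,fy=3.75,interpolation=2))
E
```

```text
clock: 9.03
tool_pos: [0.5212, -0.0906, 0.0348]
orientation: [-180.0, -0.0, -99.0]
force: [-5.9, 2.4, 15.9]
opening: 0.0559
clock: 9.28
tool_pos: [0.5212, -0.0906, 0.0348]
orientation: [-180.0, -0.0, -99.0]
force: [-5.4, 1.7, 16.0]
opening: 0.0558
mark 78 [ 0.55067833 -0.33596036] min x pt [ 0.54379092 -0.33602473] 0.05407590018287284
bar 616 0.08545297751116637 ((0.508749783039093, -0.32783856987953186), (0.015911603346467018, 0.041521649807691574), 7.3449907302856445)
white on bar 90
[ 0.50730874 -0.32459229] [ 0.50391031 -0.33870765] [ 0.51062745 -0.3104903 ] [-0.14203029  0.98986231]
walls 1471 0.06954726687416929 ((0.5589258074760437, -0.2264607548713684), (0.07992438226938248, 0.08737067133188248), 81.43729400634766)
charger-frame walls x [0.546525   0.63093753] y hist [ 27 129 157  42  48  44  52  41  47  46  49  44  48  43  48  47  46  45
  48  48  46 115 164  47] [-0.17590712 -0.17257634 -0.16924556 -0.16591479 -0.16258401 -0.15925323
 -0.15592245 -0.15259167 -0.14926089 -0.14593011 -0.14259933 -0.13926855
 -0.13593778 -0.132607   -0.12927622 -0.12594544 -0.12261466 -0.11928388
 -0.1159531  -0.11262232 -0.10929155 -0.10596077 -0.10262999 -0.09929921
 -0.09596843]
```

View pics/dial.png

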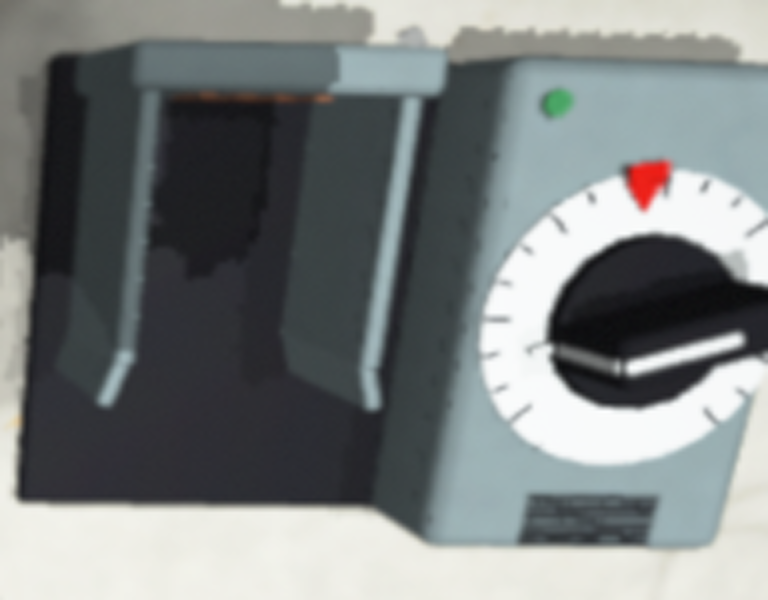

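The crop shows the bay mouth flaring towards the robot, the mark at the top of the scale, and the pointer at the left. I'll release, rise, and re-measure the pack on the bench.

```bash
python3 -m handwheel '[[[0,0,0],[0,0,0]],[[0,0,0],[0,0,0]],[[0,0,0],[0,0,0]],[[0,0,0],[0,0,0]],[[0,0,0],[0,0,0]]]' -1
python3 -m handwheel '[[[0,0,-0.1],[0,0,0]],[[0,0,-0.3],[0,0,0]],[[0,0,-0.5],[0,0,0]],[[0,0.08,-0.7],[0,0,0]],[[0,0.18,-0.9],[0,0,0]]]'
python3 -m handwheel '[[[0,0,0],[0,0,0]],[[0,0,0],[0,0,0]],[[0,0,0],[0,0,0]]]'
python3 - <<'E'
from h import *
w=snap('wrist'); save(w,'w2.png'); C=cloud(w); h=cv2.cvtColor(w['color'],cv2.COLOR_RGB2HSV).astype(int); z=C[...,2]
reg=(C[...,0]>.38)&(C[...,0]<.6)&(C[...,1]<-.03)&(C[...,1]>-.15)
red=((h[...,0]<8)|(h[...,0]>172))&(h[...,1]>150)&(h[...,2]>60)&reg; v,u=np.nonzero(red)
P=ray(w,np.c_[u,v],.06)[:,:2].astype(np.float32); print('band',len(P),np.median(z[red]),cv2.minAreaRect(P))
for lo,hi in((.05,.07),(.02,.07)):
  m=reg&(z>lo)&(z<hi);P=C[m][:,:2].astype(np.float32); print('pack',len(P),np.median(z[m]),cv2.minAreaRect(P))
  e=np.radians(-9); d=np.array([np.cos(e),np.sin(e)]); print('along',np.percentile(P@d,[.5,99.5]))
o=get_obs();print(o['tool_pos'],o['orientation'])
E
```

```text
clock: 9.7
tool_pos: [0.521, -0.0906, 0.0332]
orientation: [180.0, -0.0, -99.0]
force: [-0.1, 0.4, -0.4]
opening: 0.0831
clock: 10.12
tool_pos: [0.4876, -0.0854, 0.2111]
orientation: [-180.0, -0.0, -99.0]
force: [0.3, 1.3, 1.1]
opening: 0.0876
clock: 10.37
tool_pos: [0.4872, -0.0852, 0.2095]
orientation: [-180.0, 0.0, -99.0]
force: [-1.1, -0.7, -0.6]
opening: 0.0882
band 1306 0.06106192722310945 ((0.45565539598464966, -0.08045843243598938), (0.05424460023641586, 0.027099646627902985), 80.95575714111328)
pack 7037 0.060434871241400276 ((0.48489776253700256, -0.08528849482536316), (0.056955356150865555, 0.12928366661071777), 80.82201385498047)
along [0.42926839 0.55678636]
pack 7131 0.060419210396466236 ((0.4854564666748047, -0.0855259820818901), (0.05696026608347893, 0.1303597241640091), 80.598876953125)
along [0.42926887 0.55698298]
[ 0.48700439 -0.08524976  0.20866031] [ 1.79941336e+02 -4.00135390e-03 -9.90325975e+01]
```

View pics/w2.png

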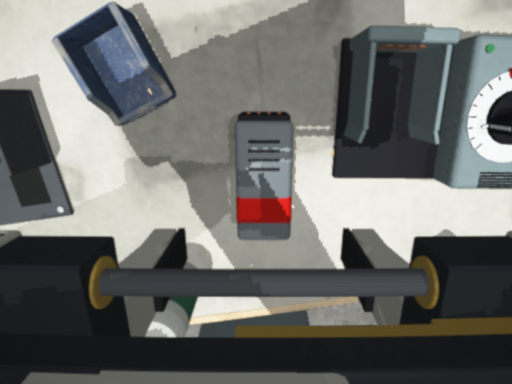

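The pack lies flat and parallel to the tool: band at (263,210), terminals at (263,117). The bottle is at the lower left behind the finger, so I'll check its clearance before lowering.

```bash
python3 - <<'E'
from h import *
print(ray(load('top'),[[197,228]],.165))
import numpy as np
t=np.radians(-99.03); x=np.array([np.cos(t),np.sin(t)]); y=np.array([np.sin(t),-np.cos(t)])
p=np.array([.48700,-.08525])
for q in((.4437,-.0788),): d=np.array(q)-p; print(d@x/.2,d@y/.2)
b=ray(load('top'),[[197,228]],.165)[0,:2]-np.array([.4437,-.0788]); print('bottle in tool xy',b@x,b@y)
E
```

```text
[[0.35275902 0.03915906 0.165     ]]
0.002129717473253321 0.2188784521223689
bottle in tool xy -0.1022237789312376 0.10832774392813523
```

```bash
python3 -m handwheel '[[[0.002,0.1,0.05],[0,0,0]],[[0.002,0.219,0.2],[0,0,0]],[[0.002,0.219,0.4],[0,0,0]],[[0.002,0.219,0.6],[0,0,0]],[[0.002,0.219,0.77],[0,0,0]]]'
python3 -m handwheel '[[[0,0,0.03],[0,0,0]],[[0,0,0.063],[0,0,0]],[[0,0,0.063],[0,0,0]],[[0,0,0.063],[0,0,0]]]'
python3 -m handwheel '[[[0,0,0],[0,0,0]],[[0,0,0],[0,0,0]],[[0,0,0],[0,0,0]],[[0,0,0],[0,0,0]],[[0,0,0],[0,0,0]]]' 1
python3 -m handwheel '[[[0,0,0],[0,0,0]],[[0,0,0],[0,0,0]],[[0,0,0],[0,0,0]]]'
python3 -m handwheel '[[[0,0,-0.02],[0,0,0]],[[0,0,-0.06],[0,0,0]],[[0,0,-0.12],[0,0,0]],[[0,0,-0.2],[0,0,0]],[[0,0,-0.25],[0,0,0]]]'
python3 -m handwheel '[[[0,0,0],[0,0,0]],[[0,0,0],[0,0,0]],[[0,0,0],[0,0,0]]]'
```

```text
clock: 10.83
tool_pos: [0.4425, -0.0791, 0.0526]
orientation: [179.9, -0.0, -99.0]
force: [0.5, -0.5, -0.5]
opening: 0.0872
clock: 11.17
tool_pos: [0.4451, -0.0787, 0.0436]
orientation: [-180.0, 0.0, -99.0]
force: [0.9, 0.1, 0.5]
opening: 0.0875
clock: 11.58
tool_pos: [0.4444, -0.0787, 0.0433]
orientation: [-179.9, 0.0, -99.0]
force: [-0.5, -0.2, 1.0]
opening: 0.06
clock: 11.83
tool_pos: [0.4443, -0.0787, 0.0432]
orientation: [-180.0, 0.0, -99.0]
force: [-1.9, 1.2, 6.8]
opening: 0.0561
clock: 12.25
tool_pos: [0.444, -0.0788, 0.0941]
orientation: [180.0, -0.0, -99.0]
force: [0.3, -0.7, -4.1]
opening: 0.0557
clock: 12.5
tool_pos: [0.4434, -0.0789, 0.0923]
orientation: [179.9, -0.0, -99.0]
force: [0.1, -0.3, -3.7]
opening: 0.0554
```

```bash
python3 -m handwheel '[[[0.02,0.12,0],[0,0,0]],[[0.15,0.206,0],[0,0,0]],[[0.33,0.206,0],[0,0,0]],[[0.5,0.206,0],[0,0,0]],[[0.635,0.206,0],[0,0,0]]]'
python3 -m handwheel '[[[0,0,0],[0,0,0]],[[0,0,0],[0,0,0]],[[0,0,0],[0,0,0]]]'
python3 - <<'E'
from h import *
w=snap('wrist'); save(w,'w3.png'); C=cloud(w); z=C[...,2]
a=np.radians(-9); e=np.array([[np.cos(a),np.sin(a)],[-np.sin(a),np.cos(a)]])
Q=C[...,:2]@e.T
o=get_obs(); print(o['tool_pos'],o['orientation'],e@o['tool_pos'][:2])
for x0,x1 in((.535,.545),(.55,.56),(.57,.58),(.59,.6),(.605,.61)):
  m=(Q[...,0]>x0)&(Q[...,0]<x1)&(z>.063)&(z<.076)&(Q[...,1]>-.19)&(Q[...,1]<-.08); y=Q[...,1][m]; l=y[y>-.136]; r=y[y<=-.136]
  if len(l)and len(r): print(x0,len(l),len(r),'L',np.percentile(l,[3,97]),'R',np.percentile(r,[3,97]))
m=(abs(Q[...,1]+.136)<.02)&(Q[...,0]>.54)&(z>.064)&(z<.076); x=Q[...,0][m]; print('contact wall x',np.percentile(x,[1,50,99]))
m=(z>.095)&(z<.12)&(abs(Q[...,1]+.136)<.05)&(Q[...,0]>.44)&(Q[...,0]<.53); P=Q[m].astype(np.float32); print('pack top',len(P),np.median(z[m]),P.min(0),P.max(0),cv2.minAreaRect(P))
E
```

```text
clock: 12.92
tool_pos: [0.3821, -0.1991, 0.0921]
orientation: [179.9, -0.0, -99.0]
force: [0.8, -0.4, -3.2]
opening: 0.056
clock: 13.17
tool_pos: [0.3828, -0.1978, 0.0921]
orientation: [179.9, -0.0, -99.1]
force: [-0.4, -0.4, -4.2]
opening: 0.0557
[ 0.38312424 -0.19739676  0.09223721] [ 1.79930980e+02 -1.66392128e-03 -9.90261164e+01] [ 0.40928701 -0.13503264]Traceback (most recent call last):
  File "<stdin>", line 9, in <module>
    return _quantile_unchecked(
        a, q, axis, out, overwrite_input, method, keepdims, weights)
    return _ureduce(a,
                    func=_quantile_ureduce_func,
    ...<5 lines>...
                    overwrite_input=overwrite_input,
                    method=method)
    r = func(a, **kwargs)
    result = _quantile(arr,
                       quantiles=q,
    ...<2 lines>...
                       out=out,
                       weights=wgt)
    slices_having_nans = np.isnan(arr[-1, ...])
                                  ~~~^^^^^^^^^
IndexError: index -1 is out of bounds for axis 0 with size 0
```

View pics/w3.png

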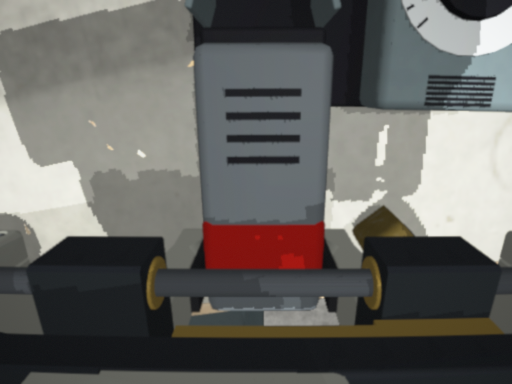

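The bay's flared mouth at the top, columns about 195–335, is symmetric about the pack, whose centre is near column 264. So the pack is aligned with the bay. I'll lower it and slide it in.

```bash
python3 -m handwheel '[[[0.003,0,0.04],[0,0,0]],[[0.003,0,0.09],[0,0,0]],[[0.003,0,0.14],[0,0,0]],[[0.003,0,0.182],[0,0,0]],[[0.003,0,0.182],[0,0,0]]]'
python3 -m handwheel '[[[0,-0.03,0],[0,0,0]],[[0,-0.07,0],[0,0,0]],[[0,-0.11,0],[0,0,0]],[[0,-0.15,0],[0,0,0]],[[0,-0.18,0],[0,0,0]]]'
python3 -m handwheel '[[[0,-0.04,0],[0,0,0]],[[0,-0.08,0],[0,0,0]],[[0,-0.12,0],[0,0,0]],[[0,-0.16,0],[0,0,0]],[[0,-0.2,0],[0,0,0]]]'
```

```text
clock: 13.63
tool_pos: [0.3823, -0.1976, 0.0546]
orientation: [179.8, -0.0, -99.0]
force: [-0.9, -0.3, -4.0]
opening: 0.0557
clock: 14.05
tool_pos: [0.4208, -0.2042, 0.0568]
orientation: [-179.9, 0.0, -99.0]
force: [-0.5, -0.0, -3.2]
opening: 0.0557
clock: 14.47
tool_pos: [0.4593, -0.2104, 0.0564]
orientation: [180.0, -0.0, -99.0]
force: [0.2, 0.0, -4.7]
opening: 0.0556
```

```bash
python3 -m handwheel '[[[0,-0.02,0.01],[0,0,0]],[[0,-0.04,0.015],[0,0,0]],[[0,-0.06,0.02],[0,0,0]],[[0,-0.075,0.022],[0,0,0]],[[0,-0.08,0.024],[0,0,0]]]'
python3 -m handwheel '[[[0,0,0.004],[0,0,0]],[[0,0,0.006],[0,0,0]],[[0,0,0.006],[0,0,0]]]'
```

```text
clock: 14.88
tool_pos: [0.4746, -0.2128, 0.0515]
orientation: [180.0, -0.0, -99.0]
force: [-0.6, 0.1, -2.2]
opening: 0.0555
clock: 15.13
tool_pos: [0.4746, -0.2129, 0.0512]
orientation: [-179.9, -0.0, -99.0]
force: [-1.5, -0.2, 4.2]
opening: 0.0556
```

```bash
python3 -m handwheel '[[[0,-0.01,0],[0,0,0]],[[0,-0.02,0],[0,0,0]],[[0,-0.025,0],[0,0,0]],[[0,-0.025,0],[0,0,0]]]'
python3 -m handwheel '[[[0,-0.005,0],[0,0,0]],[[0,-0.01,0],[0,0,0]],[[0,-0.01,0],[0,0,0]]]'
python3 -m handwheel '[[[0,-0.005,0],[0,0,0]],[[0,-0.01,0],[0,0,0]],[[0,-0.01,0],[0,0,0]]]'
```

```text
clock: 15.47
tool_pos: [0.4777, -0.2136, 0.0512]
orientation: [179.9, -0.0, -99.0]
force: [-7.5, 2.0, 11.5]
opening: 0.0559
clock: 15.72
tool_pos: [0.4796, -0.214, 0.0512]
orientation: [179.9, -0.0, -99.0]
force: [-7.3, 1.8, 12.8]
opening: 0.0558
clock: 15.97
tool_pos: [0.4816, -0.2143, 0.0512]
orientation: [179.9, -0.0, -99.0]
force: [-8.0, 0.9, 12.4]
opening: 0.0556
```

```bash
python3 -m handwheel '[[[0,-0.005,-0.002],[0,0,0]],[[0,-0.01,-0.002],[0,0,0]],[[0,-0.01,-0.002],[0,0,0]]]'
python3 -m handwheel '[[[0,-0.005,0],[0,0,0]],[[0,-0.01,0],[0,0,0]],[[0,-0.01,0],[0,0,0]]]'
```

```text
clock: 16.22
tool_pos: [0.4843, -0.2145, 0.0512]
orientation: [179.9, -0.0, -99.0]
force: [-5.3, -0.1, 8.1]
opening: 0.0561
clock: 16.47
tool_pos: [0.4844, -0.2145, 0.0512]
orientation: [179.7, -0.0, -99.0]
force: [-12.6, 4.1, 15.2]
opening: 0.0555
```

```bash
python3 -m handwheel '[[[0,-0.005,0],[0,0,0]],[[0,-0.01,0],[0,0,0]],[[0,-0.01,0],[0,0,0]]]'
python3 -m handwheel '[[[0,-0.005,0],[0,0,0]],[[0,-0.01,0],[0,0,0]],[[0,-0.01,0],[0,0,0]]]'
```

```text
clock: 16.72
tool_pos: [0.4845, -0.2146, 0.0511]
orientation: [179.5, -0.0, -99.0]
force: [-16.7, 7.7, 22.3]
opening: 0.0559
clock: 16.97
tool_pos: [0.4847, -0.2146, 0.051]
orientation: [179.4, -0.0, -99.1]
force: [-21.8, 10.3, 27.6]
opening: 0.0559
```

```bash
python3 -m handwheel '[[[0,0.01,-0.005],[0,0,0]],[[0,0.02,-0.01],[0,0,0]],[[0,0.02,-0.01],[0,0,0]]]'
python3 -m handwheel '[[[0,0,0],[0,0,0]],[[0,0,0],[0,0,0]],[[0,0,0],[0,0,0]],[[0,0,0],[0,0,0]],[[0,0,0],[0,0,0]]]' -0.6
python3 -m handwheel '[[[0,0,-0.05],[0,0,0]],[[0,0,-0.2],[0,0,0]],[[0,0,-0.4],[0,0,0]],[[0,0,-0.6],[0,0,0]],[[0,0,-0.7],[0,0,0]]]'
python3 -m handwheel '[[[0,0,0],[0,0,0]],[[0,0,0],[0,0,0]],[[0,0,0],[0,0,0]]]'
python3 - <<'E'
from h import *
w=snap('wrist'); t=snap('top'); C=cloud(w); z=C[...,2]
cv2.imwrite('pics/c5.png',np.hstack([w['color'],cv2.resize(t['color'][130:214,240:345],(288,384),interpolation=2)])[...,::-1])
a=np.radians(-9); e=np.array([[np.cos(a),np.sin(a)],[-np.sin(a),np.cos(a)]]); Q=C[...,:2]@e.T
m=(z>.055)&(z<.08)&(abs(Q[...,1]+.136)<.029)&(Q[...,0]>.45)&(Q[...,0]<.66); P=Q[m].astype(np.float32); print(len(P),np.median(z[m]),P.min(0),P.max(0))
o=get_obs(); print(o['tool_pos'],e@o['tool_pos'][:2],o['orientation'],o['joint_pos'])
E
```

```text
clock: 17.22
tool_pos: [0.4846, -0.2144, 0.052]
orientation: [179.8, 0.0, -99.1]
force: [-6.6, 2.8, -1.2]
opening: 0.0556
clock: 17.63
tool_pos: [0.4878, -0.2149, 0.053]
orientation: [-179.9, -0.0, -99.0]
force: [0.8, 0.3, 0.1]
opening: 0.0701
clock: 18.05
tool_pos: [0.4889, -0.2154, 0.1987]
orientation: [-179.6, -0.0, -99.0]
force: [0.1, -1.3, 0.1]
opening: 0.0698
clock: 18.3
tool_pos: [0.4867, -0.2147, 0.1929]
orientation: [-180.0, 0.0, -99.0]
force: [-0.8, -0.1, -1.7]
opening: 0.0701
10552 0.06853216101644173 [ 0.48839012 -0.16498317] [ 0.6313517  -0.10701359]
[ 0.48638454 -0.21470377  0.19191988] [ 0.51398341 -0.1359731 ] [ 1.79897482e+02  2.59987819e-03 -9.90328374e+01] [-2.68175186e+00  9.35297330e+00 -2.13050232e+01 -1.61700464e-02
 -5.94436057e+01  8.36571498e+01]
```

View pics/c5.png

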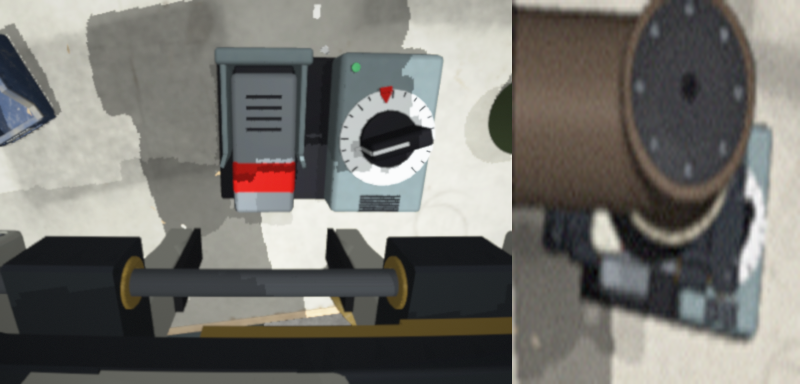

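The pack sits in the bay with its band end at the mouth and its black end at the contact wall. Its measured rear edge plus 130 mm agrees with where it stalled. The dial is fully in view with the mark at (386,95), so I'll measure it now.

```bash
python3 - <<'E'
from h import *
w=load('wrist'); C=cloud(w); h=cv2.cvtColor(w['color'],cv2.COLOR_RGB2HSV).astype(int); z=C[...,2]
reg=(C[...,0]>.4)&(C[...,0]<.63)&(C[...,1]<-.26)&(C[...,1]>-.43)
mk=((h[...,0]<8)|(h[...,0]>172))&(h[...,1]>140)&(h[...,2]>90)&reg; v,u=np.nonzero(mk)
print('mark z',np.median(z[mk]))
P=ray(w,np.c_[u,v],.051)[:,:2]; M=P.mean(0)
m=reg&(z>.0815)&(z<.092); B=C[m][:,:2].astype(np.float32); r=cv2.minAreaRect(B); print('bar',len(B),np.median(z[m]),r)
vv,uu=np.nonzero(m); B2=ray(w,np.c_[uu,vv],.0855)[:,:2].astype(np.float32); r2=cv2.minAreaRect(B2); print('bar ray',r2)
wh=(h[...,1]<45)&(h[...,2]>170)&m; v2,u2=np.nonzero(wh); L=ray(w,np.c_[u2,v2],.0855)[:,:2]; d=np.linalg.svd(L-L.mean(0))[2][0]; d*=np.sign(d[1]); print('white',len(L),L.mean(0),'ang',np.degrees(np.arctan2(d[1],d[0])))
# white scale disc centre: z~.051 ring
ws=(h[...,1]<40)&(h[...,2]>170)&reg&(abs(z-.052)<.006); v3,u3=np.nonzero(ws); S=ray(w,np.c_[u3,v3],.051)[:,:2].astype(np.float32); print('scale',len(S),cv2.minEnclosingCircle(S))
c=np.array(r2[0]); q=M-c; print('mark mean',M,'tip',P[np.linalg.norm(P-c,axis=1).argmin()],'dist',np.linalg.norm(q),'ang from bar centre',np.degrees(np.arctan2(q[1],q[0])))
E
```

```text
mark z 0.05444995371161676
bar 1232 0.08558632693475697 ((0.5092153549194336, -0.3336881995201111), (0.016410507261753082, 0.05267610773444176), 8.242898941040039)
bar ray ((0.5098921656608582, -0.3330917954444885), (0.016579091548919678, 0.052867040038108826), 8.85997200012207)
white 112 [ 0.50801967 -0.32921477] ang 98.02903266633993
scale 7097 ((0.5098459124565125, -0.3322274088859558), 0.08393263071775436)
mark mean [ 0.55071419 -0.33537704] tip [ 0.54324746 -0.33532631] dist 0.04088593949009906 ang from bar centre -3.2041131967470875
```

```bash
python3 -m handwheel '[[[0.14,-0.05,0],[0,0,0.019]],[[0.28,-0.1,0],[0,0,0.038]],[[0.42,-0.15,0],[0,0,0.057]],[[0.55,-0.2,0],[0,0,0.076]],[[0.568,-0.207,0],[0,0,0.095]]]'
python3 -m handwheel '[[[0,0,0],[0,0,0.019]],[[0,0,0],[0,0,0.038]],[[0,0,0],[0,0,0.057]],[[0,0,0],[0,0,0.076]],[[0,0,0],[0,0,0.095]]]'
python3 -m handwheel '[[[0,0,0],[0,0,0.012]],[[0,0,0],[0,0,0.012]],[[0,0,0],[0,0,0.012]],[[0,0,0],[0,0,0.012]]]'
python3 - <<'E'
from h import *
w=snap('wrist'); C=cloud(w); z=C[...,2]
m=(C[...,1]<-.36)&(C[...,0]>.38)&(C[...,0]<.65)&(z>.065)&(z<.11); P=C[m]
if len(P): print('mug',len(P),np.percentile(P,[1,50,99],axis=0))
m=(C[...,1]<-.27)&(C[...,1]>-.38)&(C[...,0]>.46)&(C[...,0]<.56)&(z>.0815)&(z<.092); print('bar',m.sum(),cv2.minAreaRect(C[m][:,:2].astype(np.float32)))
o=get_obs(); print(o['tool_pos'],o['orientation'],o['joint_pos'])
E
```

```text
clock: 18.82
tool_pos: [0.5102, -0.3368, 0.1908]
orientation: [179.9, -0.1, -133.7]
force: [0.3, -0.2, 0.2]
opening: 0.07
clock: 19.23
tool_pos: [0.5095, -0.3334, 0.1912]
orientation: [179.9, -0.1, -167.8]
force: [-0.8, -0.1, -0.4]
opening: 0.0692
clock: 19.57
tool_pos: [0.5099, -0.3334, 0.1921]
orientation: [180.0, -0.1, -171.6]
force: [0.3, 0.5, 0.2]
opening: 0.07
mug 1250 [[ 0.46476076 -0.48848058  0.06562714]
 [ 0.50403891 -0.46615543  0.09255923]
 [ 0.53469966 -0.36016728  0.09674112]]
bar 1067 ((0.5090056657791138, -0.33486729860305786), (0.015541221015155315, 0.05138859897851944), 7.936763763427734)
[ 0.50998529 -0.33342087  0.19222758] [ 1.79975920e+02 -5.46768294e-02 -1.71611771e+02] [-1.48286514e+01  1.64509975e+01 -1.18089034e+01 -6.53610869e-04
 -6.17998410e+01  2.32171781e+01]
```

```bash
python3 -m handwheel '[[[0,0,0.15],[0,0,0]],[[0,0,0.3],[0,0,0]],[[0,0,0.45],[0,0,0]],[[0,0,0.56],[0,0,0]],[[0,0,0.581],[0,0,0]]]'
python3 -m handwheel '[[[0,0,0],[0,0,0]],[[0,0,0],[0,0,0]],[[0,0,0],[0,0,0]]]'
python3 -m handwheel '[[[0,0,0],[0,0,0]],[[0,0,0],[0,0,0]],[[0,0,0],[0,0,0]],[[0,0,0],[0,0,0]],[[0,0,0],[0,0,0]]]' 1
python3 -m handwheel '[[[0,0,0],[0,0,0]],[[0,0,0],[0,0,0]],[[0,0,0],[0,0,0]],[[0,0,0],[0,0,0]],[[0,0,0],[0,0,0]]]'
```

```text
clock: 20.03
tool_pos: [0.5076, -0.3325, 0.0723]
orientation: [179.8, -0.3, -171.7]
force: [-2.0, 0.8, -0.6]
opening: 0.0701
clock: 20.28
tool_pos: [0.5114, -0.334, 0.0784]
orientation: [-179.9, 0.1, -171.7]
force: [-0.3, -0.1, 0.6]
opening: 0.0702
clock: 20.7
tool_pos: [0.5103, -0.3335, 0.0769]
orientation: [-180.0, 0.0, -171.7]
force: [0.5, 0.5, 0.1]
opening: 0.0424
clock: 21.12
tool_pos: [0.5097, -0.3336, 0.0765]
orientation: [180.0, -0.1, -171.7]
force: [-1.2, -0.4, 1.7]
opening: 0.0159
```

```bash
for i in 1; do
python3 -m handwheel '[[[0,0,0],[0,0,0.016]],[[0,0,0],[0,0,0.034]],[[0,0,0],[0,0,0.052]],[[0,0,0],[0,0,0.071]],[[0,0,0],[0,0,0.09]]]'
python3 -m handwheel '[[[0,0,0],[0,0,0.018]],[[0,0,0],[0,0,0.036]],[[0,0,0],[0,0,0.054]],[[0,0,0],[0,0,0.072]],[[0,0,0],[0,0,0.09]]]'
python3 -m handwheel '[[[0,0,0],[0,0,0.018]],[[0,0,0],[0,0,0.036]],[[0,0,0],[0,0,0.054]],[[0,0,0],[0,0,0.072]],[[0,0,0],[0,0,0.09]]]'
python3 -m handwheel '[[[0,0,0],[0,0,0.006]],[[0,0,0],[0,0,0.011]],[[0,0,0],[0,0,0.011]],[[0,0,0],[0,0,0.011]]]'
done
python3 -c "from h import *; print(get_obs()['joint_pos'])"
```

```text
clock: 21.53
tool_pos: [0.51, -0.3336, 0.0765]
orientation: [-180.0, -0.0, 155.5]
force: [-2.2, -1.1, 0.1]
opening: 0.0153
clock: 21.95
tool_pos: [0.5103, -0.3338, 0.0765]
orientation: [180.0, 0.0, 123.1]
force: [-0.9, -2.2, -0.2]
opening: 0.0154
clock: 22.37
tool_pos: [0.5104, -0.3341, 0.0765]
orientation: [180.0, 0.0, 90.7]
force: [-0.5, -3.5, -2.5]
opening: 0.0159
clock: 22.7
tool_pos: [0.5104, -0.3342, 0.0766]
orientation: [180.0, 0.0, 87.2]
force: [-0.2, -6.5, -2.1]
opening: 0.0156
[-1.48668028e+01  2.30614696e+01 -1.92097443e+01  5.03787405e-02
 -4.76874451e+01 -7.80129202e+01]
```

```bash
python3 -m handwheel '[[[0,0,0],[0,0,0]],[[0,0,0],[0,0,0]],[[0,0,0],[0,0,0]],[[0,0,0],[0,0,0]]]' 0.3
python3 -m handwheel '[[[0,0,-0.04],[0,0,0]],[[0,0,-0.15],[0,0,0]],[[0,0,-0.3],[0,0,0]],[[0,0,-0.5],[0,0,0]],[[0,0,-0.6],[0,0,0]]]'
python3 -m handwheel '[[[0,0,0],[0,0,0]],[[0,0,0],[0,0,0]],[[0,0,0],[0,0,0]]]'
python3 - <<'E'
from h import *
w=snap('wrist'); C=cloud(w); h=cv2.cvtColor(w['color'],cv2.COLOR_RGB2HSV).astype(int); z=C[...,2]
cv2.imwrite('pics/d2.png',cv2.resize(w['color'][...,::-1],(768,576),interpolation=2))
reg=(C[...,0]>.4)&(C[...,0]<.63)&(C[...,1]<-.27)&(C[...,1]>-.4)
mk=((h[...,0]<8)|(h[...,0]>172))&(h[...,1]>140)&(h[...,2]>90)&reg&(C[...,0]>.52); v,u=np.nonzero(mk)
P=ray(w,np.c_[u,v],.051)[:,:2]
m=reg&(z>.0815)&(z<.092); r=cv2.minAreaRect(C[m][:,:2].astype(np.float32)); vv,uu=np.nonzero(m); r2=cv2.minAreaRect(ray(w,np.c_[uu,vv],.0855)[:,:2].astype(np.float32)); print('bar',m.sum(),r,r2)
wh=(h[...,1]<45)&(h[...,2]>170)&m; v2,u2=np.nonzero(wh); L=ray(w,np.c_[u2,v2],.0855)[:,:2]
if len(L)>5: d=np.linalg.svd(L-L.mean(0))[2][0]; d*=np.sign(d[0]); print('white',len(L),L.mean(0),np.degrees(np.arctan2(d[1],d[0])))
if len(P):
  for c in(np.array(r2[0]),np.array([.5097,-.3335])): q=P.mean(0)-c; print('mark',len(P),P.mean(0),P[P[:,0].argmin()],np.degrees(np.arctan2(q[1],q[0])))
E
```

```text
clock: 23.03
tool_pos: [0.5102, -0.3332, 0.0766]
orientation: [-180.0, -0.0, 87.1]
force: [-0.7, -0.2, -0.3]
opening: 0.0301
clock: 23.45
tool_pos: [0.5114, -0.3342, 0.2018]
orientation: [179.8, 0.1, 87.2]
force: [1.0, 0.0, 1.1]
opening: 0.0306
clock: 23.7
tool_pos: [0.5098, -0.3332, 0.1966]
orientation: [180.0, -0.0, 87.1]
force: [0.4, 0.7, -0.0]
opening: 0.0307
bar 1026 ((0.5092765092849731, -0.33475732803344727), (0.01554761454463005, 0.0520801804959774), 87.46826171875) ((0.508741557598114, -0.3347035348415375), (0.015343251638114452, 0.05258803069591522), 87.4730453491211)
white 18 [ 0.50734313 -0.33440889] -13.90704015667237
mark 68 [ 0.55336146 -0.33460462] [ 0.54842336 -0.33401362] 0.1270186763358661
mark 68 [ 0.55336146 -0.33460462] [ 0.54842336 -0.33401362] -1.4492507532473538
```

View pics/d2.png

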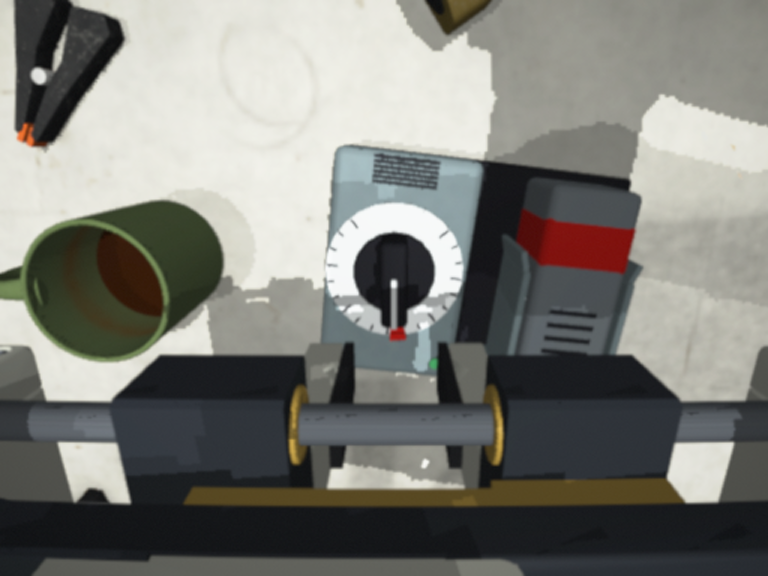

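The picture shows the pointer tip at (394,325) and the mark at (398,333), nearly in line. The bar end partly hides the mark, and my mark-angle estimates range from -3° to 0°. I'll move the camera straight above the dial for a clean reading.

```bash
python3 -m handwheel '[[[0,0.1,0],[0,0,0]],[[0,0.22,0],[0,0,0]],[[0,0.34,0],[0,0,0]],[[0,0.4,0],[0,0,0]],[[0,0.4,0],[0,0,0]]]'
python3 -m handwheel '[[[0,0,0],[0,0,0]],[[0,0,0],[0,0,0]],[[0,0,0],[0,0,0]]]'
python3 - <<'E'
from h import *
w=snap('wrist'); C=cloud(w); h=cv2.cvtColor(w['color'],cv2.COLOR_RGB2HSV).astype(int); z=C[...,2]
R=cv2.Rodrigues(w['rvec'])[0]; print('cam',-R.T@w['tvec'].ravel())
reg=(C[...,0]>.4)&(C[...,0]<.63)&(C[...,1]<-.27)&(C[...,1]>-.4)
mk=((h[...,0]<8)|(h[...,0]>172))&(h[...,1]>140)&(h[...,2]>90)&reg&(C[...,0]>.52); v,u=np.nonzero(mk)
m=reg&(z>.0815)&(z<.092); vv,uu=np.nonzero(m); r=cv2.minAreaRect(ray(w,np.c_[uu,vv],.0855)[:,:2].astype(np.float32)); print('bar',m.sum(),r); c=np.array(r[0])
for zz in(.051,.0545):
  P=ray(w,np.c_[u,v],zz)[:,:2]; q=P.mean(0)-c; t=P[P[:,0]<P[:,0].min()+.003].mean(0); print('mark',len(P),np.median(z[mk]),P.mean(0),'tip',t,np.degrees(np.arctan2(q[1],q[0])),np.degrees(np.arctan2(*(t-c)[::-1])))
ws=(h[...,1]<45)&(h[...,2]>160)&reg&(z<.06)&(z>.047)
n,l,st,ce=cv2.connectedComponentsWithStats(ws.astype(np.uint8)); k=1+st[1:,4].argmax(); hull=cv2.convexHull(np.argwhere(l==k)[:,::-1].astype(np.int32))
S=ray(w,hull.reshape(-1,2),.051)[:,:2].astype(np.float32); print('scale z',np.median(z[ws]),cv2.fitEllipse(S))
u0,v0=int(np.mean(u)),int(np.mean(v)); a=w['color'][max(v0-110,0):v0+30,max(u0-90,0):u0+90]; cv2.imwrite('pics/d3.png',cv2.resize(a[...,::-1],None,fx=4,fy=4,interpolation=2))
E
```

```text
clock: 24.17
tool_pos: [0.5915, -0.3373, 0.194]
orientation: [-179.8, -0.0, 87.1]
force: [-0.1, 0.2, -0.1]
opening: 0.0306
clock: 24.42
tool_pos: [0.5891, -0.3375, 0.1962]
orientation: [-179.9, -0.0, 87.1]
force: [-0.0, -0.5, -0.0]
opening: 0.0307
cam [ 0.50802545 -0.33389755  0.34079804]
bar 1339 ((0.5092867612838745, -0.3346202075481415), (0.015417809598147869, 0.05181371048092842), 87.04375457763672)
mark 102 0.0540044047564444 [ 0.55124759 -0.33447359] tip [ 0.54546006 -0.33434137] 0.20019846678812606 0.4416443498375184
mark 102 0.0540044047564444 [ 0.55072558 -0.33446663] tip [ 0.54500795 -0.33433601] 0.21233945856130645 0.45583094210162617
scale z 0.051003635141009994 ((0.5083017349243164, -0.333688348531723), (0.09784503281116486, 0.2565736174583435), 78.68428802490234)
```

View pics/d3.png

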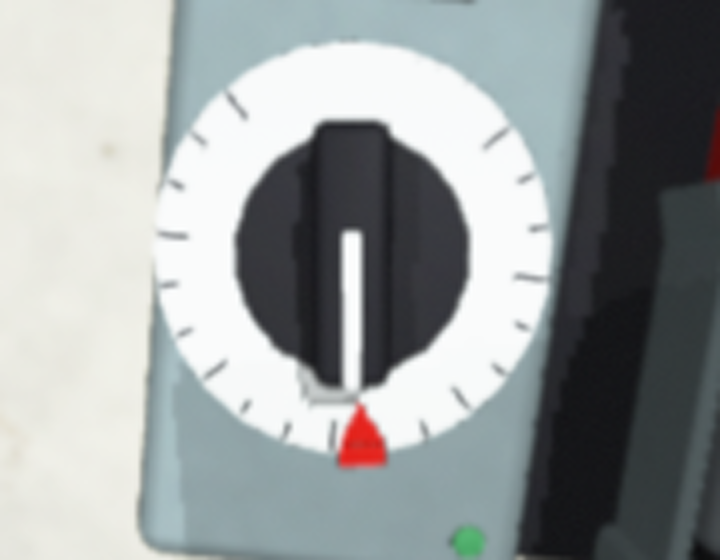

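The view straight down shows the white line vertical at column 352 and the mark tip at (360,405), about the dial centre (353,250). I've overshot clockwise by about 2.7° (3.2° by the numbers). I'll regrip and turn back 3°.

```bash
python3 -m handwheel '[[[0,-0.1,0],[0,0,0]],[[0,-0.22,0],[0,0,0]],[[0,-0.34,0],[0,0,0]],[[0,-0.4,0],[0,0,0]],[[0,-0.4,0],[0,0,0]]]'
python3 -m handwheel '[[[0,0,0],[0,0,0]],[[0,0,0],[0,0,0]],[[0,0,0],[0,0,0]]]'
python3 -m handwheel '[[[0,0,0.15],[0,0,0]],[[0,0,0.3],[0,0,0]],[[0,0,0.45],[0,0,0]],[[0,0,0.56],[0,0,0]],[[0,0,0.6],[0,0,0]]]'
python3 -m handwheel '[[[0,0,0],[0,0,0]],[[0,0,0],[0,0,0]],[[0,0,0],[0,0,0]]]'
python3 -m handwheel '[[[0,0,0],[0,0,0]],[[0,0,0],[0,0,0]],[[0,0,0],[0,0,0]],[[0,0,0],[0,0,0]],[[0,0,0],[0,0,0]]]' 1
python3 -m handwheel '[[[0,0,0],[0,0,-0.004]],[[0,0,0],[0,0,-0.0083]],[[0,0,0],[0,0,-0.0083]],[[0,0,0],[0,0,-0.0083]],[[0,0,0],[0,0,-0.0083]]]'
```

```text
clock: 24.88
tool_pos: [0.5076, -0.3334, 0.1976]
orientation: [180.0, -0.0, 87.0]
force: [0.2, -0.5, -0.3]
opening: 0.0308
clock: 25.13
tool_pos: [0.5109, -0.3336, 0.1966]
orientation: [180.0, 0.0, 87.1]
force: [0.3, 0.2, -0.3]
opening: 0.0305
clock: 25.55
tool_pos: [0.5087, -0.3326, 0.0725]
orientation: [-179.7, -0.1, 87.1]
force: [-0.7, -0.5, -0.9]
opening: 0.0309
clock: 25.8
tool_pos: [0.5114, -0.3339, 0.0781]
orientation: [179.9, 0.0, 87.1]
force: [-0.4, 0.5, 0.4]
opening: 0.0305
clock: 26.22
tool_pos: [0.5107, -0.3342, 0.0777]
orientation: [179.9, 0.1, 87.1]
force: [-1.7, -2.7, 5.4]
opening: 0.0157
clock: 26.63
tool_pos: [0.5107, -0.3341, 0.0778]
orientation: [179.9, 0.1, 90.1]
force: [-1.3, -3.2, 5.7]
opening: 0.0158
```

Now I release, lift, and read it again from straight above.

```bash
python3 -m handwheel '[[[0,0,0],[0,0,0]],[[0,0,0],[0,0,0]],[[0,0,0],[0,0,0]],[[0,0,0],[0,0,0]]]' 0.3
python3 -m handwheel '[[[0,0,-0.04],[0,0,0]],[[0,0,-0.15],[0,0,0]],[[0,0,-0.3],[0,0,0]],[[0,0,-0.5],[0,0,0]],[[0,0,-0.6],[0,0,0]]]'
python3 -m handwheel '[[[0,0.1,0],[0,0,0]],[[0,0.22,0],[0,0,0]],[[0,0.34,0],[0,0,0]],[[0,0.4,0],[0,0,0]],[[0,0.4,0],[0,0,0]]]'
python3 -m handwheel '[[[0,0,0],[0,0,0]],[[0,0,0],[0,0,0]],[[0,0,0],[0,0,0]]]'
python3 - <<'E'
from h import *
w=snap('wrist'); C=cloud(w); h=cv2.cvtColor(w['color'],cv2.COLOR_RGB2HSV).astype(int); z=C[...,2]
reg=(C[...,0]>.4)&(C[...,0]<.63)&(C[...,1]<-.27)&(C[...,1]>-.4)
mk=((h[...,0]<8)|(h[...,0]>172))&(h[...,1]>140)&(h[...,2]>90)&reg&(C[...,0]>.52); v,u=np.nonzero(mk)
m=reg&(z>.0815)&(z<.092); vv,uu=np.nonzero(m); r=cv2.minAreaRect(ray(w,np.c_[uu,vv],.0855)[:,:2].astype(np.float32)); print('bar',r); c=np.array(r[0])
P=ray(w,np.c_[u,v],.051)[:,:2]; q=P.mean(0)-c; print('mark ang',len(P),P.mean(0),np.degrees(np.arctan2(q[1],q[0])))
wh=(h[...,1]<60)&(h[...,2]>150)&m; v2,u2=np.nonzero(wh)
if len(u2)>5: L=ray(w,np.c_[u2,v2],.0855)[:,:2]; d=np.linalg.svd(L-L.mean(0))[2][0]; d*=np.sign(d[0]); print('white line ang',len(L),np.degrees(np.arctan2(d[1],d[0])))
a=np.radians(-9); e=np.array([[np.cos(a),np.sin(a)],[-np.sin(a),np.cos(a)]]); Q=C[...,:2]@e.T
p=(z>.055)&(z<.08)&(abs(Q[...,1]+.136)<.02)&(Q[...,0]>.45)&(Q[...,0]<.66)
if p.sum(): print('pack rear x\'',Q[...,0][p].min(),'z',np.median(z[p]))
o=get_obs(); print(o['clock'],o['tool_pos'],o['force'])
t=snap('top'); T=cloud(t); hh=cv2.cvtColor(t['color'],cv2.COLOR_RGB2HSV).astype(int); g=(abs(hh[...,0]-65)<15)&(hh[...,1]>140)&(T[...,1]>.2)&(T[...,1]<.4)&(T[...,0]>.45); print('green band',g.sum(),np.median(T[g],0))
E
```

```text
clock: 26.97
tool_pos: [0.5099, -0.3332, 0.0763]
orientation: [-180.0, -0.0, 90.1]
force: [0.3, -0.6, 0.7]
opening: 0.0301
clock: 27.38
tool_pos: [0.5114, -0.3342, 0.2016]
orientation: [179.8, 0.1, 90.1]
force: [1.3, -1.2, 1.3]
opening: 0.0305
clock: 27.8
tool_pos: [0.5922, -0.3331, 0.1964]
orientation: [180.0, 0.0, 90.1]
force: [-0.2, 0.6, -1.6]
opening: 0.0308
clock: 28.05
tool_pos: [0.5894, -0.3334, 0.1969]
orientation: [-180.0, -0.0, 90.1]
force: [-0.1, -0.3, 0.6]
opening: 0.0308
bar ((0.509617805480957, -0.334688663482666), (0.051944054663181305, 0.015450113452970982), 0.030285751447081566)
mark ang 105 [ 0.55135149 -0.33448044] 0.2858655142039867
white line ang 228 1.091894316510977
pack rear x' 0.4873349777638974 z 0.0686285519845807
28.1 [ 0.58945561 -0.33346076  0.19701388] [-0.36692957  0.27165959  1.17023346]
green band 147 [0.57258476 0.31924675 0.06624052]
```

```bash
python3 -c "
from plant import *
print(close_job())"
```

```text
the job is handed in; nothing more can be done
None
```

The red pack is in the charger's bay, pushed home with its terminals against the contacts. The dial's pointer is at the red mark, and I handed the job in at about 28 s with the gripper clear of everything.

- **Pack:** I lifted it from the rack by its terminal half, turned it round over free bench, set it down and regripped it by its band half. I then slid it into the bay and pushed until it stalled at about 24 N. Its top measured 68.6 mm, as expected when flat on the floor. Its rear edge puts the terminal end within about 1 mm of where it stalled.
- **Dial:** The first turn went about 3° too far, because the mark had been measured at an angle. A view from straight above showed this, and I turned it back 3°. In the last check the bar was at 0.0° and the mark at 0.3°. The white line alone read 1.1°, a small disagreement I left.
- **Other things:** The green pack's band is within 1 mm of where it started. I saw no sign of contact with the bystanders, but did not re-measure them at the end. The highest force reading was about 37 N at the wrist, while pushing the pack home.

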